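# Lock the swatch tile and flash-cure its nail tip

### The arm

A 6-joint arm with a two-finger parallel gripper is mounted at the origin on the work surface. World frame = base frame: x ahead of the robot, y to its left, z up, the work surface at z = 0. Lengths are in m, angles in degrees, forces in N, time in s.
With the tool pointing down it reaches from about 0.3 to 0.75 m from the base axis. Payload 8.5 kg.
Tool frame: the origin (TCP) lies midway between the tips of the shut fingers; the grasp point (between the pads) lies 19 mm behind it; z points along the fingers, y is the direction in which the jaws open and shut (so a half turn about z gives the same grasp; the last joint's range is limited). The gripper opens to 85 mm and grips with 20 to 120 N. Pads are 22 mm wide; open, the fingers measure 114 mm over their backs; the gripper's body (76 mm by 85 mm) begins 54 mm behind the grasp point. The pads swing forward as they close: fully open they stand 13 mm farther back than shut.
Start: joints at [-87.909, 21.807, 74.336, -0, 83.858, -12.336], TCP at [0.137, -0.533, 0.231] pointing down, gripper open.
Joint ranges: [-178.18, 178.18], [-50.72, 133.34], [12.68, 142.11], [-81.47, 261.47], [9.98, 163.14], [-165.26, 165.26]. Speed limits (degrees/s): [136.94, 136.94, 180, 180, 180, 180].

### API

Orientations are given as [roll, pitch, yaw] about the fixed x, y, z axes, in that order (R = Rz(yaw) Ry(pitch) Rx(roll)).
In Python, from station import bot gives the robot as it stands. The module is installed in compiled form; this text tells all that it offers.
- The arm moves only by the tool drive_tool, never from a script. Its argument "motion" is text: rows parted by semicolons, each of 5 numbers parted by spaces: the shift along the tool's x, y, z normalised to -1 to 1, where 1 is 600 mm, then the turn about the tool's z normalised to -1 to 1, where 1 is 2 pi rad, then the opening, from 0 (shut) to 1 (fully open). A call has 1 to 5 rows; each row is the pose to reach, as a shift and turn from the pose measured when the call began, along the tool's axes at that moment, turning the shorter way round; what a row does not reach only later rows make up. A row lasts 1/8 s, in which the tool goes at most 62.5 mm and 10.7 degrees, less where a joint would pass 70% of its speed; a pose out of reach is approached as far as the arm can. A call with a number of a shift or a turn outside -1 to 1 is refused whole. A call with a gripper value outside its range is refused whole. The fingers move at their own pace and stop on an object; "newtons" is the grip in N (left out, the last holds). Time passes only in rows, so rows that repeat a pose let the fingers close. It gives the time, the measured TCP pose, the force and the opening at its end, in the units of the state.
- bot.get_state(): the state, without advancing time (a new reading comes with each control period).
- bot.get_image(name): name is "scene" or "side" or "wrist"; returns a dict with "pixels" (384x512x3 uint8, red, green, blue), "depth" (384x512 float32, m along the optical axis (not along the pixel's ray), 0 where there is no reading), "fx", "fy", "cx", "cy" (pixels), "camera_from_world" (4x4, takes a point from world to camera coordinates); the wrist camera has in their place "hand_eye" (4x4, takes a point from camera to tool coordinates, whose origin is the TCP and whose axes are the flange's). Camera axes: x right, y up, looking along -z (the intrinsics and any distortion apply to the point x, -y, -z); pixel columns grow to the right and rows downward; lengths in m; the calibration is good to about 2 mm. A picture is of the moment at which its call begins: read the wrist's pose just before it.
- bot.close_job(): hands the job in, once; it reports no verdict.
The state is a dict: "time_s": time; "joints": joint angles; "qd": joint speeds; "joint_torque": joint torques, N m; "ee_pos": TCP position; "ee_rot": TCP orientation; "contact_force": force on the tool from outside, world axes, zero at the start; "moment": the same for the moment, N m; "width": finger opening in m.
Only numpy, scipy, OpenCV 4.12 (cv2) and the standard library are available. Lean on these libraries where they do the work, as an engineer would, in place of code of your own. Each camera call takes 0.05 s, during which the arm holds its last target.

### The job

Turn the turnbutton on the tile stand to its stop, so that its toe points over the top edge of the tile. Then pick up the cordless hand lamp, which is already on, and aim its lens squarely at the middle of the nail tip on the tile from about 5 cm away, holding it steady for two seconds without touching the stand with it. Finally lay the lamp gently back along the middle of its mat, flat and upright as it was, and let go; leave the other things where they are.

Things in the scene. Friction and masses are not known exactly. Their poses are not given: they have to be found in the camera images.
- stand: Fixed stand, 125 x 100 mm on the table: a thin aluminium base plate, a face 90 mm wide sloping at 45 degrees that holds a white tile (50 mm wide, 60 mm along the slope, between thin aluminium edge strips), and behind it a block with a level ledge 56 x 90 mm, 78 mm above the table. Origin: middle of its underside, on the table. The sloping face looks towards -x of the stand and up; z is up. Nothing on it but the turnbutton moves.
- nail_tip (a point): The pale pink nail tip (about 14 mm wide, 26 mm long, 3 mm thick) stuck in the middle of the tile. Point: middle of the tile's surface, 52 mm above the table, 30 mm to the -x side of the stand's origin. Its z axis stands squarely out of the tile (45 degrees up, towards the stand's -x side), x runs up the slope, y is the stand's y.
- turnbutton (a joint): Angle of the steel turnbutton about its vertical pivot on the ledge (pivot 22 mm to the +x side of the stand's origin). At 0 its toe points to the stand's +y (open); it grows counter-clockwise from above to a hard stop at 1.57, where the toe points to the stand's -x, over the tile's top edge (secured). Starts between 0.1 and 0.45; it stays where it is left (friction 0.05 N m).
- turnbutton_fin (a point): Top of the turnbutton's upright grip fin, on the pivot axis, 122 mm above the table. The fin is 10 mm thick, 34 mm long (along the toe) and stands from 87 mm to 122 mm above the table, 9 mm above the ledge; under it lies a flat bar 14 mm wide, 8 mm high, whose toe reaches 40 mm from the axis (15 mm on the other side). The point turns with it: its y axis points along the toe, x across the fin, z up.
- lamp: White cordless hand lamp (160 g), a straight handle 140 mm long, 28 mm wide and 32 mm high, with a wider head (42 mm) at its +x end, 96 mm from the origin at the tip; the head's lens looks forward and 45 degrees down. It lies flat on the mat with its head roughly to the mat's +x. Origin: middle of the handle's underside; x along the handle to the head, z up. Grip the handle across its 28 mm width, near its middle.
- lens (a point): Centre of the lamp's lens (29 mm across), 87 mm ahead of the lamp's origin along x and 14 mm above its underside. Its z axis is the direction of the light: half lamp +x, half lamp -z (45 degrees down when the lamp is level). With the lamp level, its x pointing along the stand's x, the light is square to the tile.
- beam_spot (a point): Imaginary point in the light, 50 mm in front of the lens along its direction: it is to be on the nail tip.
- mat: Fixed grey mat, 260 x 130 mm, 4 mm thick, home of the lamp. Origin: middle of its underside, on the table; x along its length, z up. The lamp's origin starts within 12 mm of its middle.
- polish: Bystander: small round polish bottle, 27 mm across, 72 mm high with its cap, between stand and mat. Origin at the middle of its underside.
- gel_jar: Bystander: squat jar, 42 mm across, 32 mm high, between stand and mat. Origin at the middle of its underside.
- clip: Bystander: small orange soak-off clip, 45 x 16 mm, about 20 mm high, lying on the table. Origin at the middle of its underside.
Things that resemble listed ones, but are neither listed nor needed, are in the scene too. What is shaped like the stand but yellow is not meant.

How it is judged (in metres and radians):
On the way, in this order (a step that is already met when the one before it is completed fails the run):
1. the turnbutton is turned over the tile's edge (joint above 1.35) (value of joint turnbutton above 1.35 rad), for 0.2 s.
2. tile still secured, the lamp is aimed at the nail tip: spot 50 mm ahead of the lens within 18 mm of it, light within 0.28 rad of square, lamp under 25 mm/s and 0.25 rad/s, for 1.5 s (value of joint turnbutton above 1.35 rad and distance between beam_spot and nail_tip below 0.018 m and angle between the z axis of lens and the z axis of nail_tip, either way round below 0.28 rad and linear speed of lamp below 0.025 m/s and angular speed of lamp below 0.25 rad/s), for 1.5 s.
At the end, for the whole second after the job is handed in: The turnbutton is still over the tile (joint above 1.35); the lamp lies flat and upright on its mat, its origin within 35 mm of the mat's middle along and across, within 0.35 rad of the mat's length, tilted under 0.1 rad, at rest and let go (value of joint turnbutton above 1.35 rad and x of lamp in the frame of mat between -0.035 and 0.035 m and y of lamp in the frame of mat between -0.035 and 0.035 m and z of lamp in the frame of mat below 0.009 m and angle between lamp's own z axis and vertical below 0.1 rad and angle between the x axis of lamp and the x axis of mat, either way round below 0.35 rad and linear speed of lamp below 0.02 m/s); the robot touches nothing.
It fails at once if the lamp touches the stand (over 1 N) (contact force between lamp and stand above 1 N).
It fails at once if the lamp is dropped (faster than 0.6 m/s with no finger on it, as after falling about 2 cm) (contact force between lamp and the fingers below 0.05 N and linear speed of lamp above 0.6 m/s).
It fails at once if the polish bottle is moved more than 30 mm (distance of polish from where it was at the start of the episode above 0.03 m).
It fails at once if the jar is moved more than 30 mm (distance of gel_jar from where it was at the start of the episode above 0.03 m).
It fails at once if the clip is moved more than 30 mm (distance of clip from where it was at the start of the episode above 0.03 m).
It also fails if it takes over 67 s, if anything falls off the work surface, if the arm or the gripper's body presses on something with over 40 N, if the wrist force passes 120 N, or if a joint passes its speed limit or range.

## Working session

There is one attempt and no reset: what is moved stays moved. The work goes in short steps, Python scripts to look and compute and a tool call to move; the robot and the scene stay as the last step left them, time stands still between calls to the robot, and variables do not carry over. Pictures are saved under pics/ and viewed, and the job is handed in when it is done.

Besides the shell and the picture viewer there is one more tool, called after "Call:" by a JSON object that holds its "name" and its "arguments", one argument or row to a line. drive_tool: Moves the arm, as the interface text tells. Scaled input: -1 to 1 covers 600 mm each way for a shift and 2 pi rad each way for a turn. Its arguments: {"type":"object","properties":{"motion":{"type":"string"},"newtons":{"type":"number"}},"required":["motion"]}

```bash
mkdir -p pics
cat > h.py <<'E'
import numpy as np, cv2
from station import bot
from scipy.spatial.transform import Rotation as R
def T_tool(s):
    T=np.eye(4);T[:3,:3]=R.from_euler('xyz',s['ee_rot'],degrees=True).as_matrix();T[:3,3]=s['ee_pos'];return T
def cloud(name):
    s=bot.get_state(); im=bot.get_image(name)
    d=im['depth'];v,u=np.mgrid[:d.shape[0],:d.shape[1]]
    x=(u-im['cx'])/im['fx']*d;y=(v-im['cy'])/im['fy']*d
    P=np.stack([x,-y,-d,np.ones_like(d)],-1)
    W=(T_tool(s)@im['hand_eye']) if name=='wrist' else np.linalg.inv(im['camera_from_world'])
    return im,(P@W.T)[...,:3]
def save(px,f,k=1.5):
    cv2.imwrite('pics/'+f,cv2.resize(px[...,::-1],None,fx=k,fy=k,interpolation=cv2.INTER_CUBIC))
E
python3 - <<'E'
from h import *
s=bot.get_state();print(s)
for n in ['scene','side','wrist']:
    im,P=cloud(n);save(im['pixels'],n+'0.png');np.savez(n+'0.npz',px=im['pixels'],P=P,d=im['depth'])
    print(n,{k:v for k,v in im.items() if k not in('pixels','depth')},(im['depth']>0).mean())
E
```

```text
{'time_s': 0.0, 'joints': array([-8.79086319e+01,  2.18400937e+01,  7.43848160e+01,  5.71209002e-04,
        8.38569061e+01, -1.23344461e+01]), 'qd': array([ 0.01466343, -0.08000811, -0.08965689,  0.017328  , -0.04348373,
        0.01283557]), 'joint_torque': array([ 3.04047480e-04, -4.48465204e+01, -2.31281036e+01, -2.16892945e-04,
        4.77470137e-03,  1.44018077e-06]), 'ee_pos': array([ 0.13702133, -0.53236035,  0.23071981]), 'ee_rot': array([-1.79920194e+02, -1.80320356e-02,  1.44257401e+01]), 'contact_force': array([0.61074514, 0.03635536, 0.74902338]), 'moment': array([0.04153005, 0.00204323, 0.0350727 ]), 'width': 0.08518550960617902}
scene {'fx': 372.24860913627117, 'fy': 372.24860913627117, 'cx': 249.68334637298076, 'cy': 190.93692856350967, 'camera_from_world': array([[ 0.81208949,  0.58313859,  0.02144845, -0.42222388],
       [-0.4103982 ,  0.54462615,  0.73140665,  0.14973512],
       [ 0.41483006, -0.60277006,  0.6816042 , -1.08950548],
       [ 0.        ,  0.        ,  0.        ,  1.        ]])} 0.9961903889973959
side {'fx': 479.506104150242, 'fy': 479.506104150242, 'cx': 255.76965785950372, 'cy': 194.57372354043935, 'camera_from_world': array([[ 0.99927833, -0.03766737, -0.00489806, -0.499796  ],
       [ 0.03241457,  0.77840482,  0.62692522, -0.05967697],
       [-0.01980195, -0.62663155,  0.77906404, -1.23916061],
       [ 0.        ,  0.        ,  0.        ,  1.        ]])} 0.996185302734375
wrist {'fx': 314.27378207012384, 'fy': 314.27378207012384, 'cx': 256.8252585949973, 'cy': 193.67313884461453, 'hand_eye': array([[ 1.05732705e-03,  9.64017860e-01,  2.65835375e-01,
         6.77954788e-02],
       [ 9.99999437e-01, -1.04228731e-03, -1.97651931e-04,
         8.03186976e-04],
       [ 8.65368468e-05,  2.65835435e-01, -9.64018420e-01,
        -1.43035081e-01],
       [ 0.00000000e+00,  0.00000000e+00,  0.00000000e+00,
         1.00000000e+00]])} 0.9960734049479166
```

View pics/scene0.png

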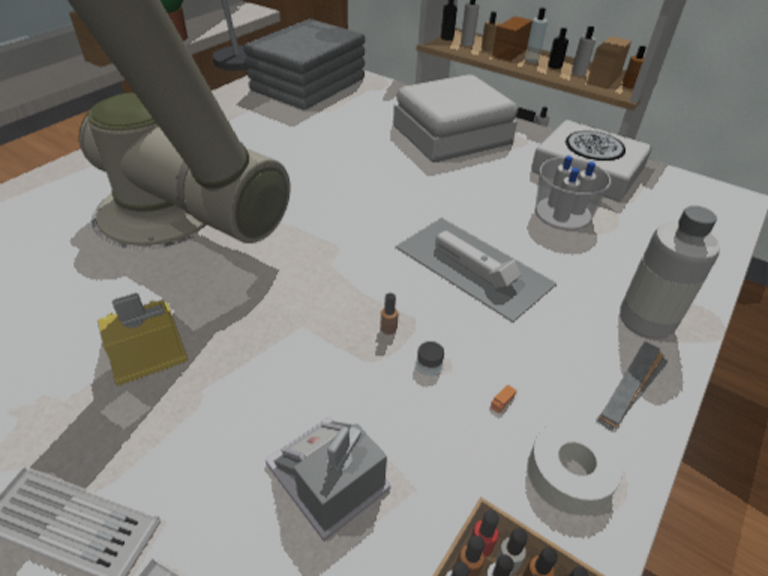

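View pics/side0.png

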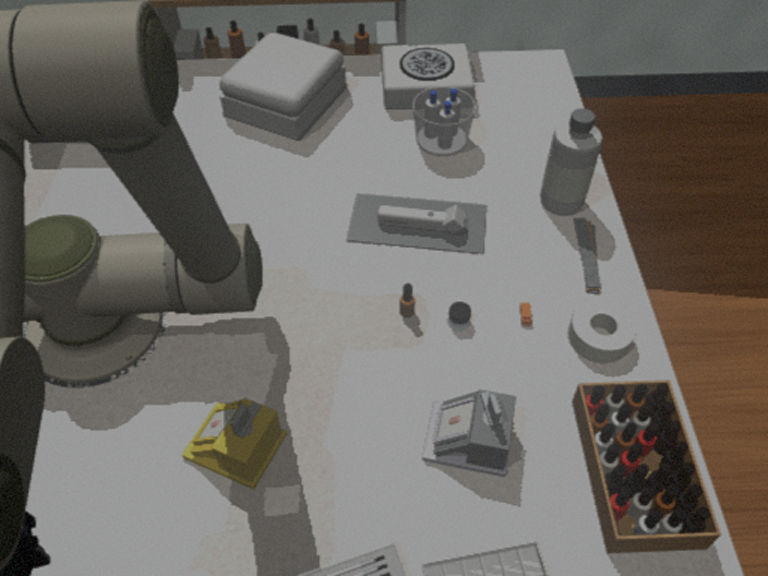

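View pics/wrist0.png

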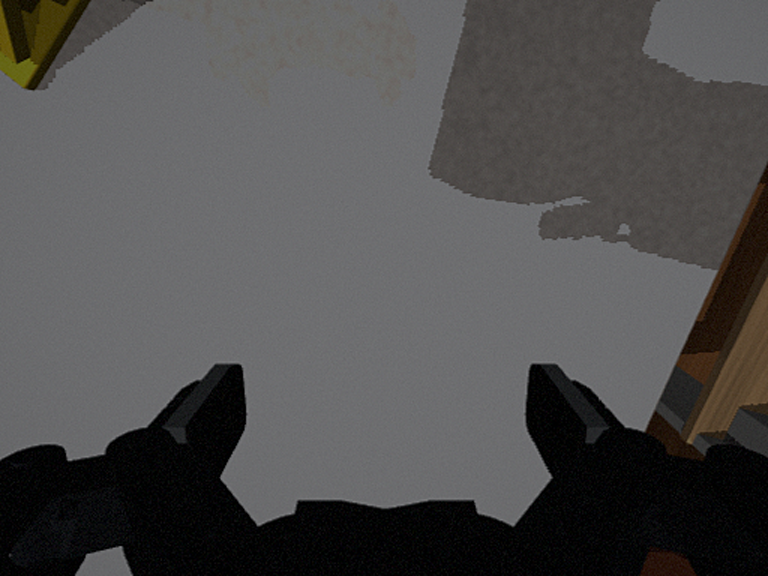

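The scene view shows the grey stand at about (330,470) and the lamp on its mat at (475,260). The polish bottle is at (389,315), the jar at (430,355) and the clip at (503,398). The yellow stand at (140,340) is the decoy. In the side view the stand is at (470,430) and the mat at (418,222). The wrist view shows only bare table. Next I measure positions.

Run:
```python
from h import *
def rect(p): 
    r=cv2.minAreaRect((p*1000).astype(np.float32)); return np.round(r[0],1),np.round(r[1],1),round(r[2],1)
for n in ['scene','side']:
    D=np.load(n+'0.npz');P=D['P'];px=D['px'];rgb=px.astype(int)
    def roi(c,s=1.5,r=90):
        u,v=c;m=np.zeros(P.shape[:2],bool);m[int((v-r)/s):int((v+r)/s),int((u-r)/s):int((u+r)/s)]=1;return m
    cs=dict(scene=dict(stand=(330,470),lamp=(475,265),polish=(389,315),jar=(430,355),clip=(503,398)),side=dict(stand=(472,430),lamp=(418,222),polish=(407,300),jar=(460,312),clip=(526,313)))[n]
    z=P[...,2]
    m=roi(cs['stand'],r=85)
    print(n,'table z',np.median(z[roi(cs['jar'],r=60)]))
    for a,b in [(.002,.15),(.07,.084),(.1,.13),(.117,.13)]:
        q=P[m&(z>a)&(z<b)];print('stand',a,b,len(q),q.mean(0).round(4),rect(q[:,:2]))
    m=roi(cs['lamp'],r=85)
    q=P[m&(z>.002)&(z<.05)&(rgb.max(-1)-rgb.min(-1)<40)];print('mat+lamp',len(q),rect(q[:,:2]))
    q=P[m&(z>.015)&(z<.05)];print('lamp',len(q),rect(q[:,:2]),q.mean(0),np.percentile(q[:,2],95))
    q=P[m&(z>.030)&(z<.05)];print('lamptop',len(q),rect(q[:,:2]),q.mean(0))
    for k in ['polish','jar','clip']:
        m=roi(cs[k],r=28); q=P[m&(z>.008)&(z<.1)];print(k,len(q),rect(q[:,:2]),q[:,2].max())
```

```text
scene table z 0.002014392828632583
stand 0.002 0.15 6786 [ 0.6256 -0.2394  0.0356] (array([ 602.6, -222.9]), array([236.4, 233.3]), 36.6)
stand 0.07 0.084 1537 [ 0.6493 -0.2539  0.0784] (array([ 641.2, -245.4]), array([90. , 69.8]), 74.8)
stand 0.1 0.13 216 [ 0.6478 -0.2491  0.1172] (array([ 645.8, -247. ]), array([10.4, 33.6]), 9.3)
stand 0.117 0.13 135 [ 0.6467 -0.2478  0.1222] (array([ 645.8, -247.1]), array([10.3, 33.6]), 9.4)
mat+lamp 8665 (array([568. , 256.6]), array([323.9, 511.6]), 34.3)
lamp 1115 (array([579.9, 244.2]), array([523.1, 165.2]), 84.4) [0.59049195 0.21430972 0.03377436] 0.04642279525918659
lamptop 802 (array([580.2, 244.1]), array([523.3, 163.6]), 84.6) [0.59362035 0.20403004 0.03796834]
polish 239 (array([539.9,   6.4]), array([24.9, 23.5]), 39.9) 0.07586845456271485
jar 309 (array([626.9, -14.7]), array([37.5, 37.4]), 37.7) 0.03696192537680254
clip 153 (array([742.9,  -7.2]), array([44.6, 16.5]), 84.2) 0.021766099413671025
side table z 0.0009413150064088716
stand 0.002 0.15 5109 [ 0.6247 -0.2338  0.0307] (array([ 638.4, -212.2]), array([291.4, 281.9]), 87.7)
stand 0.07 0.084 908 [ 0.6428 -0.2538  0.0776] (array([ 641.4, -245.8]), array([91.7, 69.1]), 75.4)
stand 0.1 0.13 116 [ 0.6449 -0.2497  0.1169] (array([ 646. , -247.5]), array([11.8, 33.3]), 8.9)
stand 0.117 0.13 71 [ 0.6457 -0.2475  0.1216] (array([ 646.4, -247. ]), array([10.8, 32.4]), 8.9)
mat+lamp 5769 (array([578.3, 237.1]), array([487.3, 360.7]), 87.3)
lamp 1033 (array([581.2, 225.6]), array([467.1, 170.5]), 83.6) [0.59217733 0.23813964 0.03310044] 0.04622635401715687
lamptop 709 (array([579.1, 217. ]), array([449.2, 168.5]), 84.2) [0.59118417 0.22110973 0.03773484]
polish 179 (array([539.8,   4.6]), array([22.9, 26.2]), 89.8) 0.0760322780824052
jar 213 (array([627.8, -14.8]), array([39.4, 36.4]), 83.6) 0.03793230347894638
clip 86 (array([743.3,  -8.5]), array([42.7, 15.4]), 83.5) 0.02130551514012724
```

```bash
cat >> h.py <<'E'
def plan(target,yaw):
    s=bot.get_state();T=T_tool(s)
    d=T[:3,:3].T@(np.array(target)-T[:3,3])
    # yaw of a downward tool from tool x axis
    y0=np.degrees(np.arctan2(T[1,0],T[0,0]))
    dy=(yaw-y0+180)%360-180
    print('t',s['time_s'].__round__(2) if hasattr(s['time_s'],'__round__') else s['time_s'],'pos',np.round(s['ee_pos'],4),'rot',np.round(s['ee_rot'],2),'F',np.round(s['contact_force'],1),'w',round(s['width'],4),'q',np.round(s['joints'],1))
    print('ROW',np.round(d/0.6,4),'turn',round(-dy/360,4))
E
python3 - <<'E'
from h import *
plan([.646,-.247,.18],99.3)
for n in ['scene','side']:
    D=np.load(n+'0.npz');P=D['P'];rgb=D['px'].astype(int);z=P[...,2]
    near=(np.abs(P[...,0]-.57)<.2)&(np.abs(P[...,1]-.21)<.13)
    g=rgb.mean(-1)
    for nm,m in dict(lamp=near&(z>.012)&(z<.045),top=near&(z>.034)&(z<.045),mat=near&(z<.05)&((g<125)|(z>.012))).items():
        nl,lab,st,c=cv2.connectedComponentsWithStats(m.astype(np.uint8))
        i=1+np.argmax(st[1:,4]); k=lab==i; q=P[k]
        r=cv2.minAreaRect((q[:,:2]*1000).astype(np.float32))
        v=np.linalg.svd(q[:,:2]-q[:,:2].mean(0),full_matrices=0)[2][0]; 
        print(n,nm,len(q),np.round(r[0],1),np.round(r[1],1),round(r[2],1),q.mean(0).round(4),'pca',np.degrees(np.arctan2(v[1],v[0])).round(1))
        if nm!='mat':
            v=v*np.sign(v[0]);w=np.array([-v[1],v[0]]);a=q[:,:2]@v;b=q[:,:2]@w
            for lo in np.arange(a.min(),a.max(),.02):
                s=(a>=lo)&(a<lo+.02);print('   ',round(lo-a.max(),3),b[s].min().round(4),b[s].max().round(4),np.median(q[s,2]).round(4))
E
```

```text
t 0.15 pos [ 0.137  -0.5324  0.2309] rot [-1.7994e+02 -1.0000e-02  1.4430e+01] F [ 0.2 -0.   0. ] w 0.0856 q [-87.9  21.8  74.4  -0.   83.9 -12.3]
ROW [ 0.9401 -0.2493  0.0853] turn -0.2358
scene lamp 783 [576.5 210.1] [ 41.9 164.9] 81.2 [0.5797 0.2064 0.0322] pca -11.9
    -0.165 0.3123 0.3412 0.035
    -0.145 0.3129 0.3417 0.0355
    -0.125 0.313 0.3424 0.035
    -0.105 0.3134 0.34 0.0354
    -0.085 0.3133 0.342 0.0352
    -0.065 0.3127 0.3423 0.035
    -0.045 0.307 0.3457 0.0368
    -0.025 0.3069 0.3487 0.0387
    -0.005 0.308 0.3493 0.0338
scene top 448 [576.5 210.1] [ 41.6 162.9] 81.1 [0.5831 0.2101 0.0381] pca -12.8
    -0.163 0.3215 0.3481 0.0376
    -0.143 0.3207 0.349 0.0378
    -0.123 0.3217 0.35 0.0376
    -0.103 0.3233 0.3478 0.0383
    -0.083 0.324 0.3501 0.0376
    -0.063 0.3236 0.3509 0.0373
    -0.043 0.3159 0.3545 0.0385
    -0.023 0.316 0.3578 0.0396
    -0.003 0.3256 0.3543 0.0356
scene mat 1426 [571.9 202.3] [ 96.2 194.5] 87.9 [0.5916 0.2006 0.022 ] pca -10.5
side lamp 693 [577.7 215. ] [ 47.8 165.2] 78.2 [0.577  0.2072 0.0315] pca -12.1
    -0.165 0.314 0.3401 0.0339
    -0.145 0.3125 0.3426 0.0342
    -0.125 0.3136 0.3425 0.0349
    -0.105 0.3133 0.3424 0.0333
    -0.085 0.3114 0.3436 0.034
    -0.065 0.3131 0.3437 0.0342
    -0.045 0.3081 0.3554 0.0354
    -0.025 0.3078 0.3556 0.0375
    -0.005 0.3124 0.3518 0.033
side top 364 [577.3 208.6] [ 47.1 162.2] 83.5 [0.5803 0.2111 0.0376] pca -12.6
    -0.162 0.3198 0.3439 0.0362
    -0.142 0.3195 0.3465 0.0366
    -0.122 0.3196 0.3466 0.0369
    -0.102 0.3188 0.3467 0.0367
    -0.082 0.319 0.348 0.0366
    -0.062 0.3205 0.3482 0.0369
    -0.042 0.3129 0.3567 0.0397
    -0.022 0.3127 0.3606 0.0398
    -0.002 0.3232 0.3436 0.0344
side mat 2926 [573.8 222. ] [137.1 259.9] 79.1 [0.5734 0.2117 0.0116] pca -10.8
```

Call:
{"name": "drive_tool", "arguments": {
  "motion": "0.94 -0.249 0.03 -0.236 0.55;0.94 -0.249 0.03 -0.236 0.55;0.94 -0.249 0.03 -0.236 0.55;0.94 -0.249 0.03 -0.236 0.55;0.94 -0.249 0.03 -0.236 0.55",
  "newtons": 30
}}

```text
time_s: 0.78
ee_pos: [0.411, -0.3786, 0.2214]
ee_rot: [-180.0, -0.0, 68.5]
contact_force: [-0.1, -1.0, 0.7]
width: 0.0467
```

```bash
python3 -c "
from h import *
plan([.646,-.247,.18],99.3)"
```

```text
t 0.78 pos [ 0.411  -0.3786  0.2214] rot [-1.7998e+02 -5.0000e-02  6.8490e+01] F [-0.1 -1.   0.7] w 0.0467 q [-54.8  23.1  73.9   0.   83.  -33.3]
ROW [0.3475 0.2839 0.0692] turn -0.0856
```

Call:
{"name": "drive_tool", "arguments": {
  "motion": "0.3475 0.284 0.05 -0.0856 0.55;0.3475 0.284 0.05 -0.0856 0.55;0.3475 0.284 0.05 -0.0856 0.55;0.3475 0.284 0.05 -0.0856 0.55;0.3475 0.284 0.05 -0.0856 0.55"
}}

```text
time_s: 1.4
ee_pos: [0.6481, -0.2444, 0.1899]
ee_rot: [-179.9, -0.1, 99.5]
contact_force: [-0.0, -0.8, 0.1]
width: 0.047
```

Call:
{"name": "drive_tool", "arguments": {
  "motion": "0 0 0 0 0.55;0 0 0 0 0.55"
}}

```text
time_s: 1.65
ee_pos: [0.6474, -0.2449, 0.1898]
ee_rot: [-179.9, -0.1, 99.5]
contact_force: [0.5, 0.2, 0.5]
width: 0.0472
```

Run:
```python
from h import *
im,P=cloud('wrist');save(im['pixels'],'w1.png')
z=P[...,2]
m=(z>.112)&(z<.13)&(np.hypot(P[...,0]-.646,P[...,1]+.247)<.03)
q=P[m];r=cv2.minAreaRect((q[:,:2]*1000).astype(np.float32));print(len(q),r,q.mean(0))
m=(z>.073)&(z<.082)&(np.hypot(P[...,0]-.646,P[...,1]+.247)<.1)
q=P[m];r=cv2.minAreaRect((q[:,:2]*1000).astype(np.float32));print(len(q),r)
m=(np.hypot(P[...,0]-.62,P[...,1]+.24)<.1)&(z<.1)&(z>.001)
plan([.646,-.247,.097],99.3)
```

```text
653 ((646.3106689453125, -247.80931091308594), (9.903691291809082, 34.68069076538086), 9.102890014648438) [ 0.64583809 -0.24592489  0.12145836]
5594 ((643.4031982421875, -246.77719116210938), (89.84529876708984, 65.93780517578125), 75.42322540283203)
t 1.7 pos [ 0.6472 -0.2453  0.1901] rot [-1.7993e+02 -1.3000e-01  9.9420e+01] F [1.5 0.1 0.1] w 0.0471 q [-30.5  38.2  52.    0.   89.9 -40. ]
ROW [-0.0029 -0.0023  0.1552] turn 0.0003
```

View pics/w1.png

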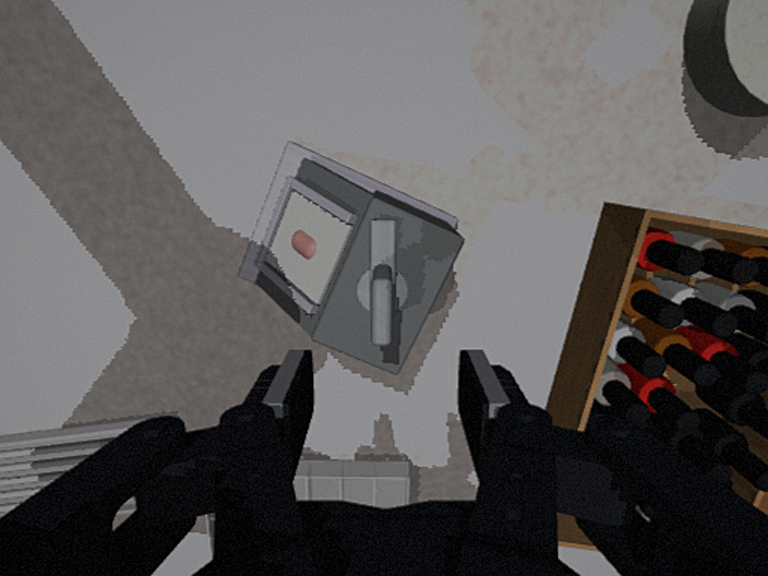

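The wrist view shows the fin between the jaws at (382,310), its toe pointing up-image. The pink nail tip is at (303,243). I'll descend now.

Call:
{"name": "drive_tool", "arguments": {
  "motion": "-0.004 -0.0015 0.08 0.001 0.55;-0.004 -0.0015 0.155 0.001 0.55;-0.004 -0.0015 0.155 0.001 0.55;-0.004 -0.0015 0.155 0.001 0.55"
}}

```text
time_s: 2.2
ee_pos: [0.6471, -0.2487, 0.0996]
ee_rot: [179.9, 0.0, 99.0]
contact_force: [0.2, -0.1, 1.6]
width: 0.047
```

Call:
{"name": "drive_tool", "arguments": {
  "motion": "0 0 0 0 0;0 0 0 0 0;0 0 0 0 0;0 0 0 0 0",
  "newtons": 40
}}

```text
time_s: 2.7
ee_pos: [0.6463, -0.2493, 0.1017]
ee_rot: [180.0, 0.1, 99.0]
contact_force: [-8.4, -1.3, 7.6]
width: 0.0089
```

```bash
python3 -c "
from h import *
plan([.6463,-.2478,.097],165.8)"
```

```text
t 2.7 pos [ 0.6463 -0.2493  0.1017] rot [1.7998e+02 1.0000e-01 9.9000e+01] F [-8.4 -1.3  7.6] w 0.0089 q [-30.8  41.9  59.5  -0.1  78.5 -39.8]
ROW [0.0025 0.0004 0.0078] turn -0.1855
```

Call:
{"name": "drive_tool", "arguments": {
  "motion": "0.0025 0 -0.002 -0.02 0;0.0025 0 -0.002 -0.04 0;0.0025 0 -0.002 -0.06 0;0.0025 0 -0.002 -0.08 0;0.0025 0 -0.002 -0.1 0"
}}

```text
time_s: 3.32
ee_pos: [0.6471, -0.2486, 0.1019]
ee_rot: [180.0, 0.2, 135.2]
contact_force: [9.6, -4.8, -12.4]
width: 0.0089
```

```bash
python3 -c "
from h import *
plan([.646,-.2478,.1017],165.8)"
```

```text
t 3.33 pos [ 0.6471 -0.2486  0.1019] rot [179.99   0.24 135.21] F [  9.6  -4.8 -12.4] w 0.0089 q [-30.8  41.9  59.5  -0.   78.3 -76. ]
ROW [ 0.0022 -0.0003  0.0004] turn -0.085
```

Call:
{"name": "drive_tool", "arguments": {
  "motion": "0.002 0 0.001 -0.02 0;0.002 0 0.001 -0.04 0;0.002 0 0.001 -0.06 0;0.002 0 0.001 -0.08 0;0.002 0 0.001 -0.087 0"
}}

```text
time_s: 3.95
ee_pos: [0.6477, -0.2477, 0.1019]
ee_rot: [-179.9, 0.4, 166.7]
contact_force: [7.2, 0.6, -3.3]
width: 0.0086
```

```bash
python3 -c "
from h import *
plan([.646,-.2478,.1017],165.8);print(bot.get_state()['moment'])"
```

```text
t 3.95 pos [ 0.6477 -0.2477  0.1019] rot [-179.91    0.43  166.65] F [ 7.2  0.6 -3.3] w 0.0086 q [ -30.7   41.8   59.7    0.    78.  -107.4]
ROW [ 0.0026 -0.0009  0.0003] turn 0.0024
[ 0.11689429 -1.13273027 -0.66078149]
```

Call:
{"name": "drive_tool", "arguments": {
  "motion": "0 0 0 0 0;0 0 0 0 0;0 0 0 0 0.4;0 0 0 0 0.4;0 0 0 0 0.4"
}}

```text
time_s: 4.58
ee_pos: [0.6477, -0.2477, 0.1022]
ee_rot: [-179.9, 0.5, 166.7]
contact_force: [-0.1, -0.4, -0.3]
width: 0.034
```

Call:
{"name": "drive_tool", "arguments": {
  "motion": "0 0 0 0 0.4;0 0 -0.1 0 0.4;0 0 -0.2 0 0.5;0 0 -0.25 0 0.5;0 0 -0.25 0 0.5"
}}

```text
time_s: 5.2
ee_pos: [0.6471, -0.2474, 0.2551]
ee_rot: [-179.8, 0.8, 166.7]
contact_force: [0.1, -0.3, -0.5]
width: 0.0424
```

Run:
```python
from h import *
im,P=cloud('wrist');save(im['pixels'],'w2.png')
z=P[...,2]
m=(z>.112)&(z<.13)&(np.hypot(P[...,0]-.646,P[...,1]+.247)<.03)
q=P[m];print(len(q),cv2.minAreaRect((q[:,:2]*1000).astype(np.float32)),q.mean(0))
plan([.564,.215,.22],-12+90)
# nail tip
hsv=cv2.cvtColor(im['pixels'],cv2.COLOR_RGB2HSV)
m=(np.hypot(P[...,0]-.596,P[...,1]+.234)<.03)&(hsv[...,1]>60)
q=P[m];print('nail',len(q),q.mean(0))
```

```text
402 ((645.65771484375, -247.7826385498047), (9.251227378845215, 33.215576171875), 76.697021484375) [ 0.64472765 -0.24759563  0.12150326]
t 5.25 pos [ 0.6466 -0.2472  0.2526] rot [-179.88    0.52  166.67] F [ 0.4  0.8 -0.5] w 0.0428 q [ -30.7   36.3   45.6    0.    97.5 -107.4]
ROW [0.3121 0.7179 0.0501] turn 0.2463
nail 327 [ 0.58713611 -0.23281522  0.2433566 ]
```

View pics/w2.png

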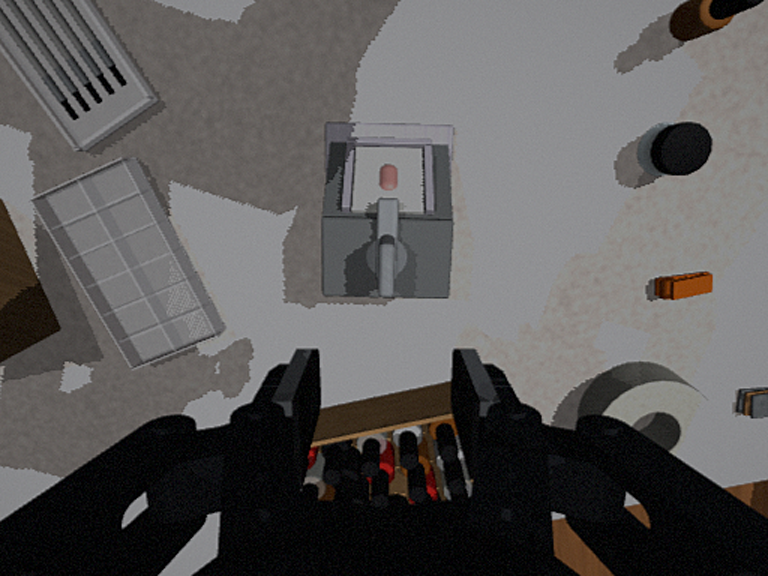

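The toe now lies at 166.7°, about 1.58 rad in the stand frame, so the button is at its stop. Next is the lamp.

Call:
{"name": "drive_tool", "arguments": {
  "motion": "0.25 0.718 0 0 0.8;0.25 0.718 0 0 0.8;0.25 0.718 0 0 0.8;0.25 0.718 0 0 0.8;0.25 0.718 0 0 0.8"
}}

```text
time_s: 5.88
ee_pos: [0.6136, 0.0656, 0.249]
ee_rot: [-179.9, 0.3, 166.7]
contact_force: [-0.3, 0.4, -0.0]
width: 0.068
```

Run:
```python
from h import *
plan([.534,.220,.26],168)
```

```text
t 5.88 pos [0.6136 0.0656 0.249 ] rot [-179.85    0.33  166.65] F [-0.3  0.4 -0. ] w 0.068 q [ -4.8  28.   61.1  -0.2  90.6 -81.4]
ROW [ 0.1884  0.2196 -0.0199] turn -0.0037
```

Call:
{"name": "drive_tool", "arguments": {
  "motion": "0.14 0.22 -0.02 -0.0037 0.8;0.14 0.22 -0.02 -0.0037 0.8;0.14 0.22 -0.02 -0.0037 0.8;0.14 0.22 -0.02 -0.0037 0.8;0.14 0.22 -0.02 -0.0037 0.8"
}}

```text
time_s: 6.5
ee_pos: [0.5623, 0.2129, 0.259]
ee_rot: [-179.8, 0.2, 168.0]
contact_force: [0.0, 0.4, 0.1]
width: 0.0685
```

```bash
cat > lamp.py <<'E'
from h import *
def measure(name,f):
    im,P=cloud(name);save(im['pixels'],f)
    z=P[...,2];near=(np.abs(P[...,0]-.57)<.2)&(np.abs(P[...,1]-.21)<.13)
    m=near&(z>.012)&(z<.045)
    nl,lab,st,c=cv2.connectedComponentsWithStats(m.astype(np.uint8))
    q=P[lab==1+np.argmax(st[1:,4])]
    v=np.linalg.svd(q[:,:2]-q[:,:2].mean(0),full_matrices=0)[2][0]
    v=v*np.sign(v[0]);w=np.array([-v[1],v[0]]);a=q[:,:2]@v;b=q[:,:2]@w
    for lo in np.arange(a.min(),a.max(),.02):
        s=(a>=lo)&(a<lo+.02);print('   ',round(lo-a.max(),3),b[s].min().round(4),b[s].max().round(4),np.median(q[s,2]).round(4))
    s=(a<a.max()-.06);bm=(b[s].min()+b[s].max())/2;am=(a.min()+a.max())/2
    print('len',np.ptp(a),'yaw',np.degrees(np.arctan2(v[1],v[0])),'origin',(am-.013)*v+bm*w,'top',np.percentile(z[m],95))
    g=im['pixels'].mean(-1);return im,P,g
E
python3 - <<'E'
from lamp import *
im,P,g=measure('wrist','w3.png')
plan([.564,.215,.013],168)
E
```

```text
-0.141 0.3085 0.335 0.0357
    -0.121 0.3081 0.335 0.036
    -0.101 0.3076 0.335 0.0359
    -0.081 0.3075 0.335 0.036
    -0.061 0.3081 0.335 0.0361
    -0.041 0.3077 0.335 0.0362
    -0.021 0.3013 0.3423 0.0376
    -0.001 0.3416 0.3416 0.0442
len 0.14065017394742702 yaw -11.203067719188738 origin [0.55290723 0.21799905] top 0.04209443361596332
t 6.55 pos [0.5625 0.2125 0.2592] rot [-179.79    0.24  167.92] F [-0.3  0.6 -0.3] w 0.0683 q [  9.5  26.1  62.7  -0.3  91.  -68.4]
ROW [1.000e-04 6.100e-03 4.103e-01] turn -0.0002
```

View pics/w3.png

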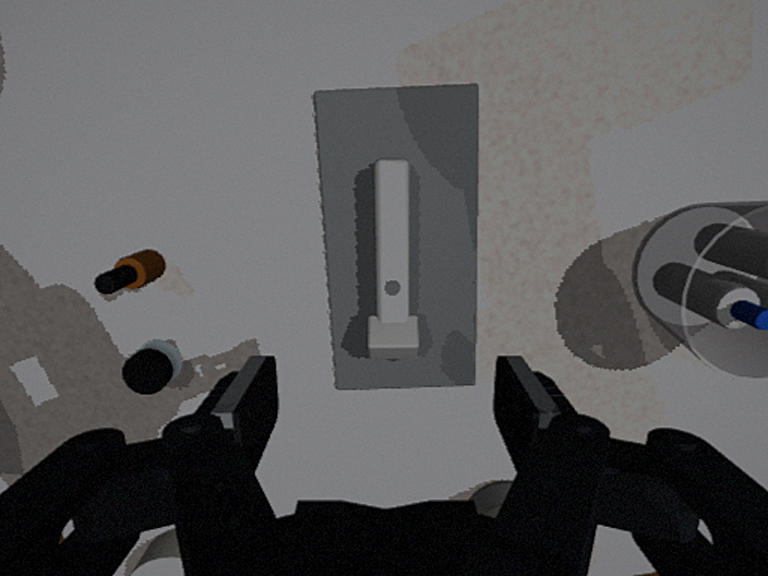

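The lamp lies along image vertical, from (393,158) to (393,357). The mat corners are near (315,91), (478,84), (475,385) and (336,389).

Run:
```python
from h import *
s=bot.get_state();im=bot.get_image('wrist');W=T_tool(s)@im['hand_eye']
C=[]
for u,v in [(315,91),(478,84),(475,385),(336,389)]:
    u/=1.5;v/=1.5
    d=W[:3,:3]@np.array([(u-im['cx'])/im['fx'],-(v-im['cy'])/im['fy'],-1]);o=W[:3,3]
    C.append((o+d*(.004-o[2])/d[2])[:2])
C=np.array(C);print(C.round(4),C.mean(0))
print(cv2.minAreaRect((C*1000).astype(np.float32)))
plan([.565,.2155,.013],168.4)
```

```text
[[0.4356 0.1819]
 [0.4573 0.3076]
 [0.7125 0.2645]
 [0.6898 0.1372]] [0.57379516 0.22281276]
((573.8206787109375, 223.27224731445312), (129.36122131347656, 258.8153381347656), 80.01578521728516)
t 6.6 pos [0.5626 0.2124 0.2594] rot [-179.81    0.26  167.9 ] F [ 0.4 -0.1 -0.8] w 0.0681 q [  9.5  26.1  62.7  -0.3  91.1 -68.4]
ROW [-0.001   0.0073  0.4107] turn -0.0014
```

Call:
{"name": "drive_tool", "arguments": {
  "motion": "-0.001 0.0073 0.1 -0.0014 0.8;-0.001 0.0073 0.2 -0.0014 0.8;-0.001 0.0073 0.3 -0.0014 0.8;-0.001 0.0073 0.36 -0.0014 0.8;-0.001 0.0073 0.36 -0.0014 0.8"
}}

```text
time_s: 7.22
ee_pos: [0.5639, 0.2143, 0.0409]
ee_rot: [-179.7, -0.0, 168.3]
contact_force: [0.2, 0.3, 0.9]
width: 0.068
```

Run:
```python
from h import *
plan([.565,.2155,.013],168.4)
```

```text
t 7.22 pos [0.5639 0.2143 0.0409] rot [-1.7968e+02 -5.0000e-02  1.6832e+02] F [0.2 0.3 0.9] w 0.068 q [  9.7  38.   79.9  -0.3  62.3 -68.5]
ROW [-0.0014  0.0026  0.0465] turn -0.0002
```

Call:
{"name": "drive_tool", "arguments": {
  "motion": "-0.0014 0.0026 0.025 0 0.8;-0.0014 0.0026 0.0465 0 0.8;-0.0014 0.0026 0.0465 0 0.8;-0.0014 0.0026 0.0465 0 0.8"
}}

```text
time_s: 7.72
ee_pos: [0.5653, 0.2156, 0.0136]
ee_rot: [-179.7, 0.0, 168.3]
contact_force: [0.6, -0.0, 0.7]
width: 0.0682
```

Call:
{"name": "drive_tool", "arguments": {
  "motion": "0 0 0 0 0.2;0 0 0 0 0.2;0 0 0 0 0.2;0 0 0 0 0.2;0 0 0 0 0.2",
  "newtons": 30
}}

```text
time_s: 8.35
ee_pos: [0.5655, 0.2157, 0.0141]
ee_rot: [-179.7, 0.1, 168.3]
contact_force: [-0.9, -0.4, 5.1]
width: 0.0272
```

Run:
```python
from h import *
plan([.565,.2155,.013],168.4)
```

```text
t 8.35 pos [0.5655 0.2157 0.0141] rot [-1.7972e+02  5.0000e-02  1.6832e+02] F [-0.9 -0.4  5.1] w 0.0272 q [  9.8  40.2  80.8  -0.3  59.1 -68.4]
ROW [ 0.0008 -0.0005  0.0018] turn -0.0002
```

Call:
{"name": "drive_tool", "arguments": {
  "motion": "0 0 0 0 0;0 0 -0.02 0 0;0 0 -0.08 0 0;0 0 -0.16 0 0;0 0 -0.2 0 0",
  "newtons": 45
}}

```text
time_s: 8.98
ee_pos: [0.566, 0.2164, 0.1371]
ee_rot: [-179.8, 0.2, 168.3]
contact_force: [0.9, -0.2, -1.6]
width: 0.0269
```

Run:
```python
from h import *
for n in ['side','wrist']:
    im,P=cloud(n);save(im['pixels'],n+'4.png')
plan([.4773,-.204,.15],166)
```

```text
t 9.07 pos [0.5666 0.2165 0.1371] rot [-179.83    0.34  168.33] F [ 0.3 -0.6 -1.3] w 0.0274 q [  9.9  31.8  73.5  -0.3  74.4 -68.4]
ROW [ 0.0038 -0.7166 -0.0194] turn 0.0065
```

View pics/side4.png

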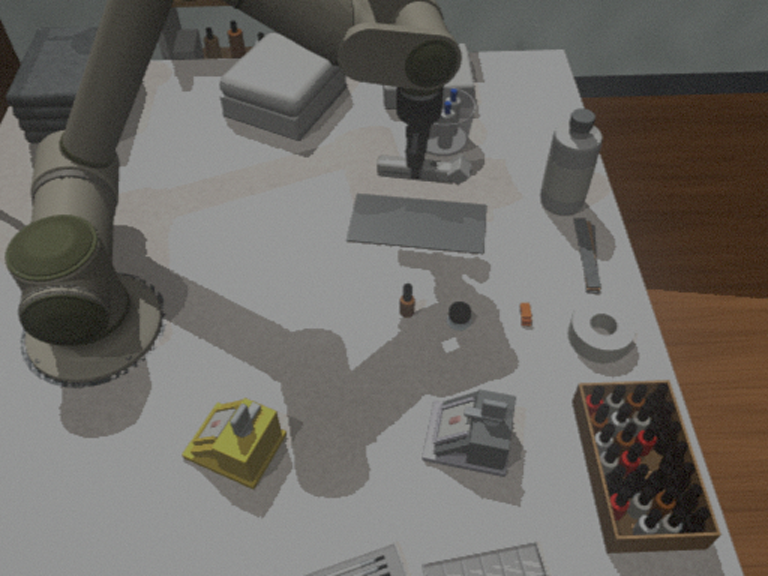

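View pics/wrist4.png

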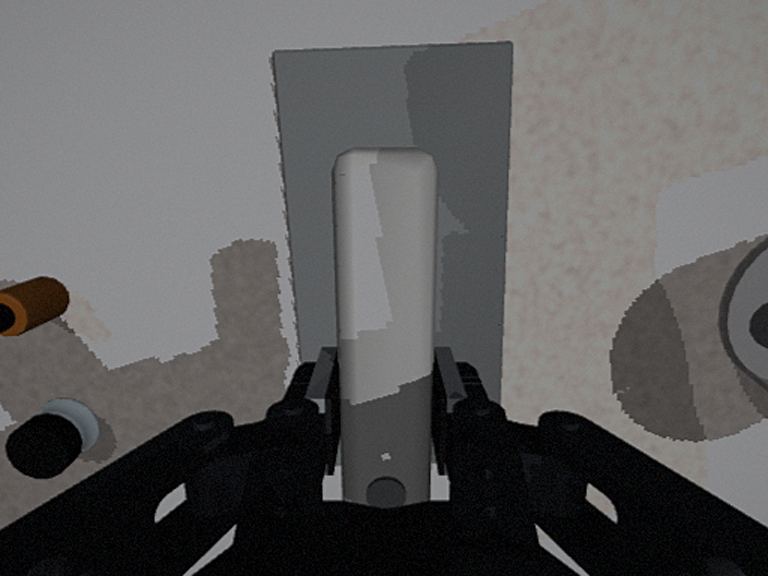

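The lamp hangs level in the jaws in both views: in the side view it spans (378,165) to (470,170), and in the wrist view its back end is at (385,150). I'll measure its pose in the tool frame.

```bash
cat > held.py <<'E'
from h import *
def held():
    im,P=cloud('wrist');s=bot.get_state();T=np.linalg.inv(T_tool(s))
    Q=P@T[:3,:3].T+T[:3,3]
    m=(Q[...,0]>.025)&(Q[...,0]<.09)&(abs(Q[...,1])<.03)&(Q[...,2]<0.01)&(Q[...,2]>-.05)&(im['pixels'].mean(-1)>60)
    q=Q[m];A=np.c_[q[:,0],q[:,1],np.ones(len(q))]
    t=(abs(q[:,1]-np.median(q[:,1]))<.009)&(q[:,0]<.065);c=np.linalg.lstsq(A[t],q[t,2],rcond=None)[0]
    print('n',len(q),'back x',np.percentile(q[:,0],99.5),'y mid',np.percentile(q[:,1],[1,99]),'top plane dz/dx,dz/dy,z0',c.round(4))
    e=[[x,(np.percentile(q[abs(q[:,0]-x)<.005,1],2)+np.percentile(q[abs(q[:,0]-x)<.005,1],98))/2] for x in (.03,.04,.05,.06)]
    print(np.round(e,4).tolist())
    return im,P
E
python3 - <<'E'
from held import *
held()
plan([.4773,-.204,.15],166)
E
```

```text
n 7583 back x 0.06920214273159526 y mid [-0.0135997   0.01311565] top plane dz/dx,dz/dy,z0 [ 0.0054  0.0006 -0.0246]
[[0.03, -0.0002], [0.04, -0.0001], [0.05, -0.0002], [0.06, -0.0003]]
t 9.12 pos [0.5657 0.2164 0.1349] rot [-1.7976e+02  1.5000e-01  1.6832e+02] F [-0.5 -0.2 -1.6] w 0.0274 q [  9.9  31.9  73.7  -0.3  74.3 -68.4]
ROW [ 0.0025 -0.716  -0.0221] turn 0.0065
```

Call:
{"name": "drive_tool", "arguments": {
  "motion": "0 -0.06 -0.03 0 0;0 -0.14 -0.03 0 0;0 -0.22 -0.03 0 0;0 -0.3 -0.03 0.003 0;0 -0.38 -0.03 0.006 0"
}}

```text
time_s: 9.75
ee_pos: [0.5183, -0.0081, 0.1523]
ee_rot: [-179.8, -0.0, 166.1]
contact_force: [0.9, -0.1, -0.5]
width: 0.0273
```

Run:
```python
from h import *
plan([.4773,-.204,.15],166)
```

```text
t 9.75 pos [ 0.5183 -0.0081  0.1523] rot [-1.7976e+02 -2.0000e-02  1.6613e+02] F [ 0.9 -0.1 -0.5] w 0.0273 q [-13.9  23.   86.7  -0.3  70.4 -89.9]
ROW [-0.0118 -0.3333  0.0052] turn 0.0004
```

Call:
{"name": "drive_tool", "arguments": {
  "motion": "0 -0.08 0 0 0;-0.005 -0.16 0 0 0;-0.01 -0.24 0 0 0;-0.012 -0.31 0 0 0;-0.012 -0.333 0 0 0"
}}

```text
time_s: 10.38
ee_pos: [0.4764, -0.2054, 0.1516]
ee_rot: [-179.8, -0.2, 166.0]
contact_force: [-0.6, 0.4, -1.3]
width: 0.027
```

Run:
```python
from held import *
held()
plan([.4773,-.204,.082],166)
```

```text
n 7294 back x 0.0700922914544879 y mid [-0.01396694  0.01170126] top plane dz/dx,dz/dy,z0 [ 0.0002 -0.0115 -0.0222]
[[0.03, -0.0007], [0.04, -0.0008], [0.05, -0.0008], [0.06, -0.0009]]
t 10.43 pos [ 0.4764 -0.2058  0.1518] rot [-1.7979e+02 -1.5000e-01  1.6600e+02] F [ 0.5 -1.5 -2. ] w 0.0272 q [ -36.3   23.1   86.6   -0.3   70.4 -112.2]
ROW [-0.001   0.0036  0.1163] turn -0.0
```

Call:
{"name": "drive_tool", "arguments": {
  "motion": "-0.001 0.003 0.03 0 0;-0.001 0.003 0.06 0 0;-0.001 0.003 0.09 0 0;-0.001 0.003 0.11 0 0;-0.001 0.003 0.115 0 0"
}}

```text
time_s: 11.05
ee_pos: [0.4771, -0.2035, 0.082]
ee_rot: [-179.8, -0.2, 166.0]
contact_force: [0.3, 0.2, -1.3]
width: 0.0273
```

Call:
{"name": "drive_tool", "arguments": {
  "motion": "0 0 0 0 0;0 0 0 0 0;0 0 0 0 0;0 0 0 0 0;0 0 0 0 0"
}}

```text
time_s: 11.68
ee_pos: [0.4771, -0.2036, 0.082]
ee_rot: [-179.8, -0.2, 166.0]
contact_force: [0.7, -0.7, -0.2]
width: 0.0272
```

Run:
```python
from h import *
plan([.4773,-.204,.082],166)
s=bot.get_state();T=T_tool(s)
# lens/spot from lamp pose: origin 9mm below TCP, lamp x=-tool x
L=lambda p:(T@np.array([-p[0],p[1],.009-p[2],1]))[:3]
d=np.array([1,0,-1])/2**.5
print('lens',L([.087,0,.014]),'spot',L(np.array([.087,0,.014])+.05*d),'nail',[.5957,-.2335,.052])
for n in ['scene','side']:
    im,P=cloud(n);px=im['pixels']
    M=im['camera_from_world']
    def pr(p):
        c=M@np.r_[p,1];return c[0]/-c[2]*im['fx']+im['cx'],-c[1]/-c[2]*im['fy']+im['cy']
    u,v=pr([.57,-.22,.07]);u,v=int(u),int(v);a=px[max(v-70,0):v+70,max(u-95,0):u+95].copy()
    save(a,n+'5.png',4)
    z=P[...,2]
    # lamp head points
    m=(P[...,0]>.45)&(P[...,0]<.6)&(abs(P[...,1]+.22)<.05)&(z>.085)&(z<.125)
    ax=np.array([np.cos(np.radians(-14)),np.sin(np.radians(-14))])
    q=P[m];a=q[:,:2]@ax;b=q[:,:2]@[-ax[1],ax[0]]
    print(n,len(q),'tip along',np.percentile(a,99),'lat',np.percentile(b[a>a.max()-.03],[2,98]),'nail along/lat',np.array([.5957,-.2335])@ax,np.array([.5957,-.2335])@[-ax[1],ax[0]],'ztop',np.percentile(q[:,2],[50,97]))
    hsv=cv2.cvtColor(px,cv2.COLOR_RGB2HSV)
    m=(np.hypot(P[...,0]-.596,P[...,1]+.234)<.03)&(hsv[...,1]>60)&((hsv[...,0]<15)|(hsv[...,0]>165))&(z>.035)
    if m.sum(): print('nailpts',m.sum(),P[m].mean(0))
    m0=np.load(n+'0.npz');h0=cv2.cvtColor(m0['px'],cv2.COLOR_RGB2HSV);P0=m0['P']
    m=(np.hypot(P0[...,0]-.596,P0[...,1]+.234)<.025)&(h0[...,1]>60)&((h0[...,0]<15)|(h0[...,0]>165))&(P0[...,2]>.035)
    if m.sum(): print('nail0',m.sum(),P0[m].mean(0))
```

```text
t 11.68 pos [ 0.4771 -0.2036  0.082 ] rot [-179.83   -0.23  166.03] F [ 0.7 -0.7 -0.2] w 0.0272 q [ -36.1   28.1   91.8   -0.3   60.3 -112. ]
ROW [-0.0006 -0.0006  0.0001] turn 0.0001
lens [ 0.56151805 -0.22455544  0.08667653] spot [ 0.59566206 -0.233155    0.05117676] nail [0.5957, -0.2335, 0.052]
scene 1235 tip along 0.6059520233519666 lat [-0.10199661 -0.06156547] nail along/lat 0.6344939267651336 -0.08245117887672312 ztop [0.10562306 0.11954472]
side 734 tip along 0.6061446858290307 lat [-0.10322205 -0.06240041] nail along/lat 0.6344939267651336 -0.08245117887672312 ztop [0.1043456 0.1175333]
nailpts 3 [ 0.5954549  -0.23437681  0.05501118]
```

View pics/side5.png

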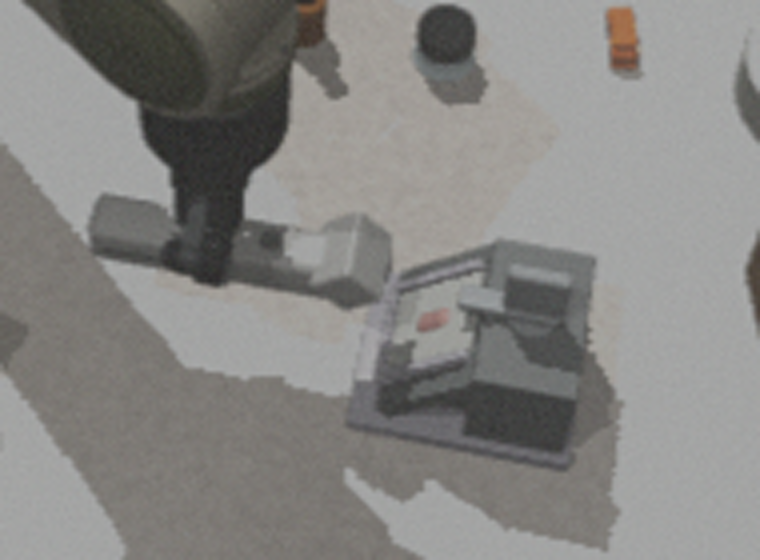

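View pics/scene5.png

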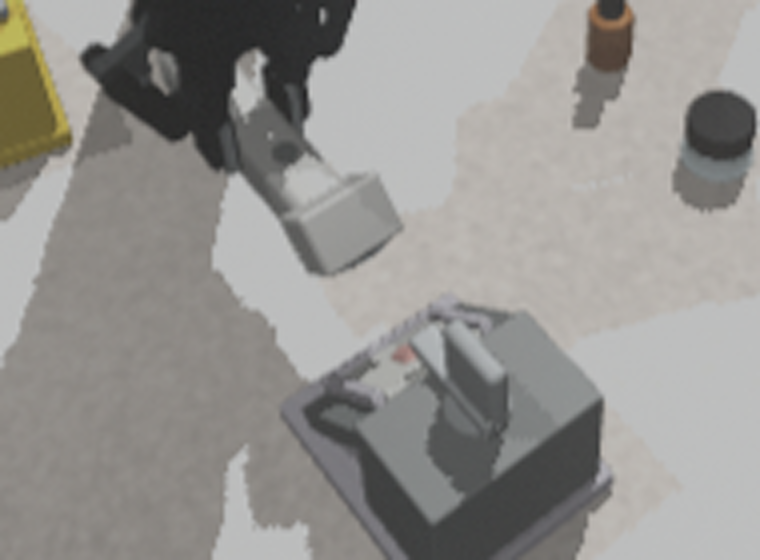

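Both views show the lamp head facing the tile, with clear air between it and the stand and the toe over the tile. The tip is 28 mm short of the nail (26 mm expected) and under 1 mm off laterally. I'll hold here.

Call:
{"name": "drive_tool", "arguments": {
  "motion": "0.002 0 0 0 0;0.002 0 0 0 0;0 0 0 0 0;0 0 0 0 0;0 0 0 0 0"
}}

```text
time_s: 12.4
ee_pos: [0.4771, -0.2036, 0.082]
ee_rot: [-179.8, -0.2, 166.0]
contact_force: [-0.7, 1.1, -1.1]
width: 0.0273
```

Call:
{"name": "drive_tool", "arguments": {
  "motion": "0 0 0 0 0;0 0 0 0 0;0 0 0 0 0;0 0 0 0 0;0 0 0 0 0"
}}

```text
time_s: 13.02
ee_pos: [0.4771, -0.2036, 0.082]
ee_rot: [-179.8, -0.2, 166.0]
contact_force: [-0.8, -0.1, -2.0]
width: 0.0271
```

Call:
{"name": "drive_tool", "arguments": {
  "motion": "0 0 0 0 0;0 0 0 0 0;0 0 0 0 0;0 0 0 0 0;0 0 0 0 0"
}}

```text
time_s: 13.65
ee_pos: [0.4771, -0.2036, 0.082]
ee_rot: [-179.8, -0.2, 166.0]
contact_force: [0.0, -0.2, -0.9]
width: 0.0273
```

Call:
{"name": "drive_tool", "arguments": {
  "motion": "0 0 0 0 0;0 0 0 0 0;0 0 0 0 0;0 0 0 0 0;0 0 0 0 0"
}}

```text
time_s: 14.28
ee_pos: [0.4771, -0.2035, 0.082]
ee_rot: [-179.8, -0.2, 166.0]
contact_force: [0.3, -0.4, -1.2]
width: 0.0273
```

Run:
```python
from h import *
plan([.4773,-.204,.155],166)
plan([.5738,.2230,.155],170)
```

```text
t 14.28 pos [ 0.4771 -0.2035  0.082 ] rot [-179.83   -0.24  166.04] F [ 0.3 -0.4 -1.2] w 0.0273 q [ -36.1   28.2   91.8   -0.3   60.3 -112. ]
ROW [-0.     -0.001  -0.1217] turn 0.0001
t 14.28 pos [ 0.4771 -0.2035  0.082 ] rot [-179.83   -0.24  166.04] F [ 0.3 -0.4 -1.2] w 0.0273 q [ -36.1   28.2   91.8   -0.3   60.3 -112. ]
ROW [ 0.0156  0.7284 -0.1238] turn -0.011
```

Call:
{"name": "drive_tool", "arguments": {
  "motion": "0 0 -0.04 0 0;0 0 -0.1 0 0;0 0.05 -0.12 0 0;0 0.13 -0.124 0 0;0.005 0.21 -0.124 0 0"
}}

```text
time_s: 14.9
ee_pos: [0.5053, -0.0793, 0.1564]
ee_rot: [-179.8, -0.2, 166.0]
contact_force: [1.1, 0.3, -1.7]
width: 0.0273
```

Call:
{"name": "drive_tool", "arguments": {
  "motion": "0.002 0.08 0 0 0;0.003 0.16 0 0 0;0.005 0.24 0 -0.003 0;0.006 0.32 0 -0.006 0;0.008 0.4 0 -0.01 0"
}}

```text
time_s: 15.52
ee_pos: [0.5589, 0.1563, 0.1556]
ee_rot: [-179.8, -0.2, 169.6]
contact_force: [0.2, -0.1, -2.0]
width: 0.0269
```

Run:
```python
from h import *
plan([.5738,.2230,.06],170)
```

```text
t 15.53 pos [0.5589 0.1563 0.1556] rot [-179.84   -0.2   169.63] F [ 0.2 -0.1 -2. ] w 0.0269 q [  4.   28.5  76.2  -0.1  75.5 -75.6]
ROW [-0.005   0.1143  0.159 ] turn -0.001
```

Call:
{"name": "drive_tool", "arguments": {
  "motion": "-0.005 0.06 0 -0.001 0;-0.005 0.114 0.02 -0.001 0;-0.005 0.114 0.08 -0.001 0;-0.005 0.114 0.14 -0.001 0;-0.005 0.114 0.16 -0.001 0"
}}

```text
time_s: 16.15
ee_pos: [0.5727, 0.2227, 0.0574]
ee_rot: [-179.8, -0.4, 170.0]
contact_force: [-0.2, -0.5, -0.9]
width: 0.027
```

Call:
{"name": "drive_tool", "arguments": {
  "motion": "0 0 0 0 0;0 0 0 0 0"
}}

```text
time_s: 16.4
ee_pos: [0.5734, 0.2227, 0.0587]
ee_rot: [-179.8, -0.3, 170.0]
contact_force: [-0.3, 0.9, -1.3]
width: 0.027
```

Run:
```python
from held import *
im,P=held();save(im['pixels'],'w6.png')
plan([.5738,.2230,.0145],170)
```

```text
n 7703 back x 0.06997692046172135 y mid [-0.01377091  0.01276704] top plane dz/dx,dz/dy,z0 [-0.0006  0.001  -0.0222]
[[0.03, -0.0004], [0.04, -0.0004], [0.05, -0.0005], [0.06, -0.0007]]
t 16.45 pos [0.5734 0.2228 0.0588] rot [-179.81   -0.27  169.99] F [-0.1  0.5 -1.3] w 0.0272 q [ 10.3  37.7  76.7  -0.1  65.9 -69.7]
ROW [-0.0009  0.0007  0.0738] turn -0.0
```

View pics/w6.png

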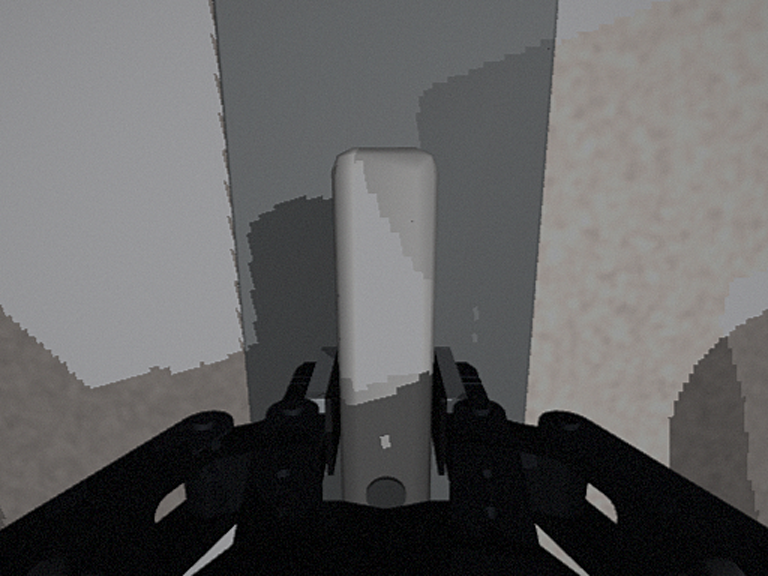

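The lamp's back end, at (385,150), is centred over the mat, whose edges are at about x=225 and x=548. I'll lower it in steps, watching the force.

Call:
{"name": "drive_tool", "arguments": {
  "motion": "0 0 0.03 0 0;0 0 0.055 0 0;0 0 0.066 0 0;0 0 0.069 0 0;0 0 0.069 0 0"
}}

```text
time_s: 17.08
ee_pos: [0.5734, 0.2227, 0.0177]
ee_rot: [-179.8, -0.2, 170.0]
contact_force: [0.1, 0.8, -1.1]
width: 0.0273
```

Call:
{"name": "drive_tool", "arguments": {
  "motion": "0 0 0.002 0 0;0 0 0.003 0 0;0 0 0.003 0 0"
}}

```text
time_s: 17.45
ee_pos: [0.5734, 0.2227, 0.016]
ee_rot: [-179.8, -0.2, 170.0]
contact_force: [-0.2, -0.2, -1.5]
width: 0.0269
```

Call:
{"name": "drive_tool", "arguments": {
  "motion": "0 0 0.001 0 0;0 0 0.003 0 0;0 0 0.003 0 0"
}}

```text
time_s: 17.82
ee_pos: [0.5735, 0.2228, 0.0143]
ee_rot: [-179.8, -0.2, 170.0]
contact_force: [-0.8, 0.6, 0.7]
width: 0.0272
```

Call:
{"name": "drive_tool", "arguments": {
  "motion": "0 0 0.001 0 0;0 0 0.001 0 0.36;0 0 0.001 0 0.42;0 0 0.001 0 0.6;0 0 0.001 0 0.7",
  "newtons": 20
}}

```text
time_s: 18.45
ee_pos: [0.5735, 0.2227, 0.0137]
ee_rot: [-179.8, -0.2, 170.0]
contact_force: [-0.6, -0.8, -1.1]
width: 0.0599
```

Call:
{"name": "drive_tool", "arguments": {
  "motion": "0 0 0 0 0.8;0 0 0 0 0.8;0 0 0 0 0.8"
}}

```text
time_s: 18.82
ee_pos: [0.5735, 0.2227, 0.0137]
ee_rot: [-179.8, -0.2, 170.0]
contact_force: [1.0, 0.2, 0.4]
width: 0.0684
```

Call:
{"name": "drive_tool", "arguments": {
  "motion": "0 0 -0.05 0 0.8;0 0 -0.13 0 0.8;0 0 -0.22 0 0.8;0 0 -0.32 0 0.8;0 0 -0.4 0 0.8"
}}

```text
time_s: 19.45
ee_pos: [0.5745, 0.2233, 0.2564]
ee_rot: [-179.9, -0.1, 170.0]
contact_force: [-0.5, 0.1, -0.7]
width: 0.0682
```

Call:
{"name": "drive_tool", "arguments": {
  "motion": "0 0 -0.03 0 0.8;0 0 -0.03 0 0.8;0 0 -0.03 0 0.8"
}}

```text
time_s: 19.82
ee_pos: [0.5741, 0.2232, 0.2729]
ee_rot: [-179.8, -0.3, 170.0]
contact_force: [0.0, -0.5, 0.1]
width: 0.0685
```

Run:
```python
from lamp import *
measure('wrist','w7.png');measure('side','side7.png')
plan([.5738,.2230,.25],170)
im,P=cloud('scene');save(im['pixels'],'scene7.png')
z=P[...,2]
m=(z>.112)&(z<.13)&(np.hypot(P[...,0]-.646,P[...,1]+.247)<.03)
q=P[m];print(len(q),cv2.minAreaRect((q[:,:2]*1000).astype(np.float32)))
for k,c in dict(polish=(.540,.005),jar=(.627,-.0148),clip=(.743,-.008)).items():
    q=P[(z>.008)&(z<.1)&(np.hypot(P[...,0]-c[0],P[...,1]-c[1])<.04)];print(k,cv2.minAreaRect((q[:,:2]*1000).astype(np.float32))[:2])
```

```text
-0.139 0.3031 0.3306 0.0356
    -0.119 0.3029 0.3308 0.0359
    -0.099 0.3039 0.3309 0.036
    -0.079 0.3037 0.331 0.036
    -0.059 0.3034 0.3299 0.0362
    -0.039 0.3032 0.3301 0.036
    -0.019 0.2968 0.3378 0.0377
len 0.13895911213752704 yaw -9.865625765990364 origin [0.56093011 0.22412658] top 0.04190699905105412
    -0.166 0.3083 0.3356 0.0335
    -0.146 0.3079 0.34 0.0342
    -0.126 0.3083 0.335 0.0339
    -0.106 0.307 0.3399 0.033
    -0.086 0.3071 0.339 0.0339
    -0.066 0.3082 0.3387 0.0333
    -0.046 0.3008 0.3484 0.036
    -0.026 0.3021 0.3444 0.0376
    -0.006 0.3036 0.3419 0.0338
len 0.1659653082638503 yaw -10.615342139157857 origin [0.57281323 0.22177279] top 0.04137088992534998
t 19.93 pos [0.5742 0.2232 0.2728] rot [-179.81   -0.27  169.99] F [ 0.2 -0.7  0.1] w 0.0682 q [ 10.3  27.6  58.   -0.1  94.7 -69.7]
ROW [ 0.0004 -0.0004  0.038 ] turn -0.0
160 ((646.2464599609375, -246.78460693359375), (9.880343437194824, 33.15013122558594), 75.74305725097656)
polish ((540.0520629882812, 6.6046295166015625), (25.32596206665039, 22.76589584350586))
jar ((627.238525390625, -14.641288757324219), (36.639339447021484, 37.45610046386719))
clip ((742.950927734375, -7.312746047973633), (44.5233268737793, 16.345773696899414))
```

View pics/w7.png

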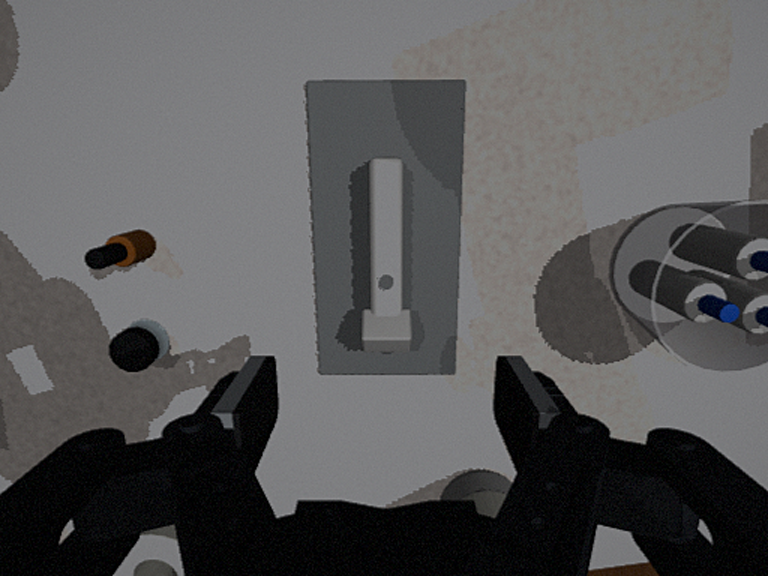

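View pics/side7.png

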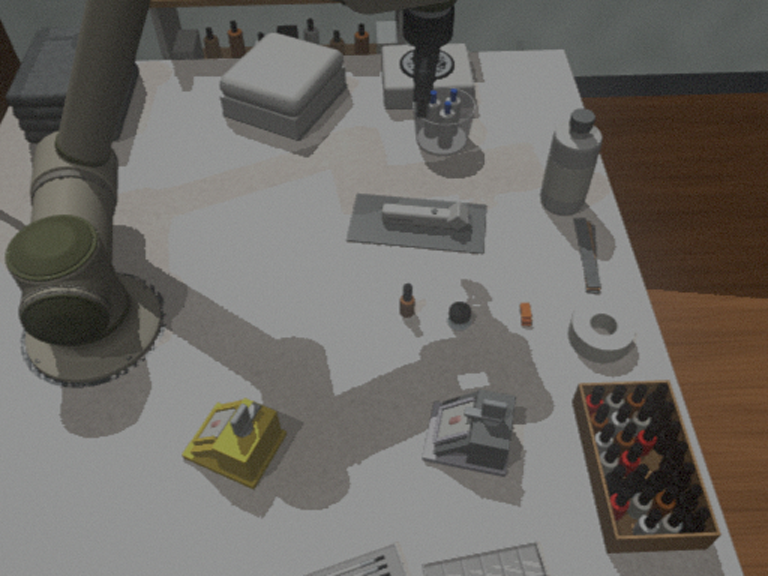

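The lamp lies flat and centred on the mat, from (387,158) to (387,350) in the wrist view. The button is still over the tile and the bystanders have not moved, so I'm handing in.

```bash
python3 -c "
from station import bot
print(bot.close_job())"
```

```text
the job is handed in; nothing more can be done
None
```

I did all three parts and handed the job in at about 20 s of the 67 s allowed; the hand-in gives no verdict.

- **Turnbutton:** I gripped the fin and turned it to its stop. It measured about 1.58 rad right after. The last scene picture shows it still over the tile.
- **Aiming:** I held the lamp still for over 2.5 s. From the measured wrist pose, the light spot was within about 1–3 mm of the nail tip and the light within about 1–2 degrees of square. The pictures show a clear gap between the lamp and the stand, and the force readings showed no contact.
- **Lamp back on its mat:** It lies flat and upright, within about 2 mm of the mat's middle and about 1 degree of its length. The gripper is open and clear above it. The polish bottle, jar and clip measured within 1 mm of where they started.

**Checks that disagreed:**
- The wrist camera put the lamp's origin about 13 mm further back than the side camera. The wrist view cuts off part of the lamp's head; allowing for that, the two agree.
- Two estimates of the lamp's height in the grip differed by 3–5 mm (10 mm and 5–7 mm below the tool tip). I aimed with 9 mm, so the spot may be a few millimetres off in height, within the 18 mm allowed.

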